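# Stack the tea tote on the crate, turned half round, pushed home against its sprung bar

## Task

The crate still has tea tins in it, so stack the steel tote on top instead of nesting it: lift it by its handle, turn it about half round so that its feet come down on the high part of the ledges inside the crate, and set it there, short of the sprung bar. Keeping it on the ledges, slide it gently against the bar, feeling for the place, until all four feet drop into the pockets; press it down if it hangs, and let go with the tote level and fully down. Never press harder than 25 N, keep the tote off the tins, and leave the tins, mill, tea glass, saucer and dish where they are.

Things in the scene. Friction and masses are not known exactly. Their poses are not given: they have to be found in the camera images.
- crate: Open beech crate, 214 x 130 mm outside, 90 mm high, fixed; it stands left or right of the tote. Origin on the worktop, near the middle of the crate; x along its length towards the end with the sprung bar, z up. Long walls' inner faces at y = +-60 mm, rear wall's at x = -106 mm; far end wall only 68 mm high, bar housing 88 mm. Stacking: tote x along crate x (not opposite).
- crate_ledges (a point): Point on the crate at x = 0, y = 0, z = 78 mm. Four steel ledges, |y| = 46 to 60 mm: high parts (top z = 78) at x = -60..-33 and 12..37 mm, each followed towards +x by a pocket 6 mm lower (z = 72) at x = -33..-10 and 37..60, square step between. Ledges and sprung bar are one insert that is set anywhere within +-9 mm along x of these figures: not reported, to be felt.
- crate_bar (a point): Nominal middle of the sprung bar's face (crate x = 62, z = 79 mm; bar 50 mm wide, 10 high; shifts with the insert). It pushes towards -x with 2 N at first touch, 4 N after 10 mm, stops hard after 12 mm. With the insert at nominal the tote's middle is at crate x = -33..-12 on the high parts clear of the bar, touches it at -10, drops into the pockets past 0, meets the hard stop at +2 mm.
- tote_mid (a point): Loose steel tote, open box 144 (x) x 86 (y) x 50 mm with a handle bar across it, about 0.45 kg. Point: its middle, 43 mm above the underside; x along its length, z up. Four black feet, 16 mm long (x), 14 high, flush with the underside, stick out to |y| = 56 mm at x = +45 and -25 mm. It starts turned about half round from stacking. Point's height: 121 mm on the high parts, 115 in the pockets.
- tote_grip (a point): Centre of the tote's beech handle bar, 74 mm above its underside, axes as tote_mid: bar 12 mm thick (tote x), 86 mm long (tote y), 24 mm high, with a 12 mm gap from the box's rim (50 mm) up to it.
- tote: The same tote, origin at the centre of its underside, same axes.
- tin_a: Tea tin standing on the crate's floor (5 mm thick), 48 mm across, 50 mm high; origin under its centre. Leave alone.
- tin_b: The second, like tin_a.
- mill_mid (a point): Black mill, 64 mm across, 175 mm high, standing beyond the work; point at its axis 85 mm up. Leave alone.
- tea_glass: Steel tea glass 60 mm across, 85 mm high, on a saucer; origin under its centre. Leave alone.
- saucer: White saucer, 120 mm across, under the tea glass. Leave alone.
- dish: Small white dish, 90 mm across, 30 mm high. Leave alone.
There are look-alikes about, which are no part of the job. What is shaped like the tote but blue or orange is not meant.

How it is judged:
On the way:
1. the tote, turned the stacking way, rests level with its feet on the high part of the ledges (z of tote_mid in the frame of crate between 0.1185 and 0.1235 m and x of tote_mid in the frame of crate between -0.045 and 0.011 m and angle between the x axis of tote_mid and the x axis of crate, either way round below 0.12 rad and y of tote_mid in the frame of crate between -0.006 and 0.006 m and x of crate_bar in the frame of tote_mid above 0 m and angle between tote_mid's own z axis and vertical below 0.05 rad and contact force between tote and crate above 1 N), for 0.2 s.
At the end, for the whole second after the job is handed in: The tote is stacked on the crate the stacking way round (within 0.12 rad), level within 0.04 rad, all feet down in the pockets (its middle 112.5 to 117.2 mm above the worktop), centred on the crate within 6 mm across and -12.5 to +13.5 mm along, at rest and released (z of tote_mid in the frame of crate between 0.1125 and 0.1172 m and x of tote_mid in the frame of crate between -0.0125 and 0.0135 m and angle between the x axis of tote_mid and the x axis of crate, either way round below 0.12 rad and y of tote_mid in the frame of crate between -0.006 and 0.006 m and x of crate_bar in the frame of tote_mid above 0 m and angle between tote_mid's own z axis and vertical below 0.04 rad and linear speed of tote below 0.02 m/s); the robot touches nothing.
It fails at once if the tote bears on the crate, its ledges or its bar with more than 25 N (contact force between tote and crate above 25 N).
It fails at once if the tote touches the tins (contact force between tote and tin_a above 1 N or contact force between tote and tin_b above 1 N).
It fails at once if the tins, mill, tea glass, saucer or dish are moved more than 20 mm (distance of any of tin_a, tin_b, mill_mid, tea_glass, saucer, dish from where it was at the start of the episode above 0.02 m).
It also fails if it takes over 72 s, if anything falls off the work surface, if the arm or the gripper's body presses on something with over 40 N, if the wrist force passes 120 N, or if a joint passes its speed limit or range.

## Robot

A 6-joint arm with a two-finger parallel gripper is mounted at the origin on the work surface. World frame = base frame: x ahead of the robot, y to its left, z up, the work surface at z = 0. Lengths are in m, angles in rad, forces in N, time in s.
With the tool pointing down it reaches from about 0.35 to 0.975 m from the base axis. Payload 7.1 kg.
Tool frame: the origin (TCP) lies midway between the tips of the shut fingers; the grasp point (between the pads) lies 19 mm behind it; z points along the fingers, x is the direction in which the jaws open and shut, and the axes are right-handed (so a half turn about z gives the same grasp; the last joint's range is limited). The gripper opens to 88 mm and grips with 3 to 60 N. Pads are 20 mm wide; open, the fingers measure 115 mm over their backs; the gripper's body (75 mm by 178 mm) begins 61 mm behind the grasp point.
Start: joints at [1.221, 0.423, 1.63, -0, 1.089, -0.019], TCP at [0.203, 0.591, 0.223] pointing down, gripper open.
Joint ranges: [-3, 3], [-0.9, 2.11], [0.09, 2.58], [-1.31, 4.45], [0.11, 2.69], [-2.54, 2.54]. Speed limits (rad/s): [2.39, 2.39, 3.01, 3.14, 3.14, 3.14].

## Interface

Orientations are given as a unit quaternion [w, x, y, z].
In Python, from station import move_pose, movel, movej, command_gripper, wait, inverse_kinematics, read_camera, camera_info, MotionError, job_done, get_time, get_joint_pos, get_qvel, get_effort, get_tcp_pos, get_ee_rot, get_ft_force, get_ft_torque, get_grip_width gives the robot as it stands. Calls block until the motion is done:
- move_pose(position, orientation): joint-space move of the TCP to a pose.
- movel(position, frame=None, v=0.15, until_force=None): straight line of the TCP; frame=None keeps the orientation; v is the mean speed in m/s. With until_force (N) it stops when the force on the tool has changed by that much, and returns True; else False.
- movej(angles): joint-space move.
- command_gripper(opening): opening from 0.0 (shut) to 1.0 (fully open); the grip force is fixed at half the most; returns when the fingers have stopped.
- wait(seconds).
- inverse_kinematics(position, orientation): joint angles nearest the present ones, or None.
- read_camera(name): name is "side" or "top"; returns the picture (400x640x3 uint8, red, green, blue); there is no depth.
- camera_info(name): a dict with "intrinsics" (3x3 intrinsics, pixels), "T" (4x4, takes a point from camera to world coordinates). Camera axes: x right, y up, looking along -z (the intrinsics and any distortion apply to the point x, -y, -z); pixel columns grow to the right and rows downward; lengths in m; the calibration is good to about 2 mm. A picture is of the moment at which its call begins. camera_info takes no time and is no camera call.
A pose or a line that the arm cannot do raises MotionError and nothing moves.
- job_done(): hands the job in, once; it reports no verdict.
Readings, each from a call of its own:
- get_time(): time.
- get_joint_pos(): joint angles.
- get_qvel(): joint speeds.
- get_effort(): joint torques, N m.
- get_tcp_pos(): TCP position.
- get_ee_rot(): TCP orientation.
- get_ft_force(): force on the tool from outside, world axes, zero at the start.
- get_ft_torque(): the same for the moment, N m.
- get_grip_width(): opening from 0.0 (shut) to 1.0 (fully open).
Only numpy, scipy, OpenCV 4.12 (cv2) and the standard library are available. Lean on these libraries where they do the work, as an engineer would, in place of code of your own. Each camera call takes 0.05 s, during which the arm holds its last target.

## Working session

There is one attempt and no reset: what is moved stays moved. The work goes in short steps, each a Python script; the robot and the scene stay as the last script left them, time stands still between calls to the robot, and variables do not carry over. Pictures are saved under pics/ and viewed, and the job is handed in when it is done.

```bash
ls; mkdir -p pics
python3 - <<'E'
from station import *
import cv2, numpy as np
np.set_printoptions(precision=4,suppress=True)
for n in ("side","top"):
    im=read_camera(n); cv2.imwrite(f"pics/{n}0.png",im[:,:,::-1]); c=camera_info(n); print(n,c)
print(get_time(),get_tcp_pos(),get_ee_rot(),get_ft_force(),get_grip_width())
E
```

```text
pics
side {'intrinsics': array([[412.759 ,   0.    , 318.3989],
       [  0.    , 412.759 , 198.7256],
       [  0.    ,   0.    ,   1.    ]]), 'T': array([[ 0.8327,  0.2813, -0.4769, -0.1087],
       [-0.5537,  0.4211, -0.7184, -0.9178],
       [-0.0012,  0.8623,  0.5064,  0.7287],
       [ 0.    ,  0.    ,  0.    ,  1.    ]])}
top {'intrinsics': array([[481.7672,   0.    , 321.5921],
       [  0.    , 481.7672, 197.7783],
       [  0.    ,   0.    ,   1.    ]]), 'T': array([[ 0.0118,  0.9857, -0.1681,  0.3027],
       [-0.9999,  0.0109, -0.006 , -0.0099],
       [-0.0041,  0.1682,  0.9858,  1.3074],
       [ 0.    ,  0.    ,  0.    ,  1.    ]])}
0.1 [0.2028 0.5907 0.222 ] [ 0.0004  0.8139  0.581  -0.0005] [-0.8417  0.6868  0.6082] 1.0017069264704432
```

View pics/top0.png

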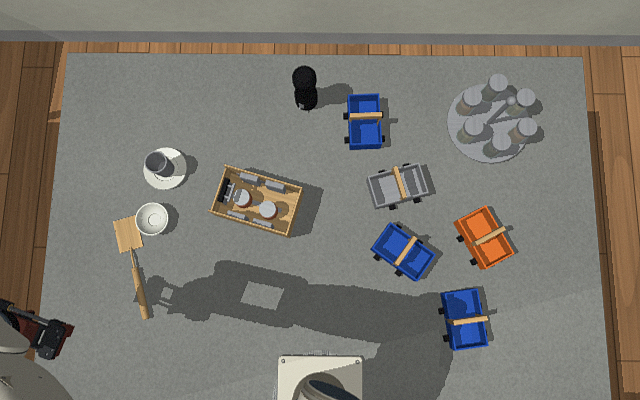

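View pics/side0.png

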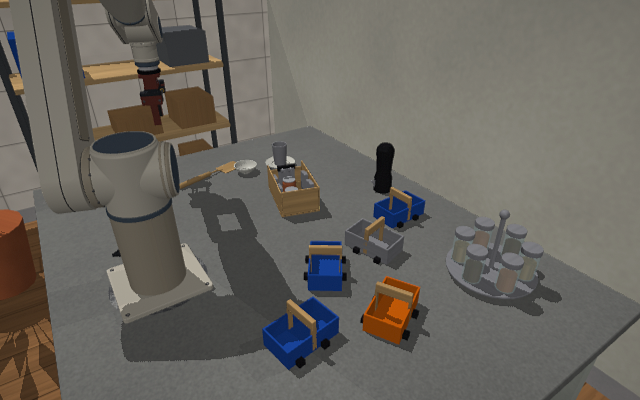

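The top view shows the grey tote around (398,186) and the crate around (257,200), with the bar at the crate's left end. I'll enlarge both to pick corners.

Run:
```python
import cv2
im=cv2.imread("pics/top0.png")
a=cv2.resize(im[150:250,195:325],None,fx=6,fy=6,interpolation=cv2.INTER_CUBIC)
b=cv2.resize(im[150:220,355:445],None,fx=8,fy=8,interpolation=cv2.INTER_CUBIC)
cv2.imwrite("pics/crate0.png",a);cv2.imwrite("pics/tote0.png",b)
im=cv2.imread("pics/side0.png")
cv2.imwrite("pics/sidez0.png",cv2.resize(im[140:270,250:410],None,fx=4.5,fy=4.5,interpolation=cv2.INTER_CUBIC))
```

```text
(no output)
```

View pics/crate0.png

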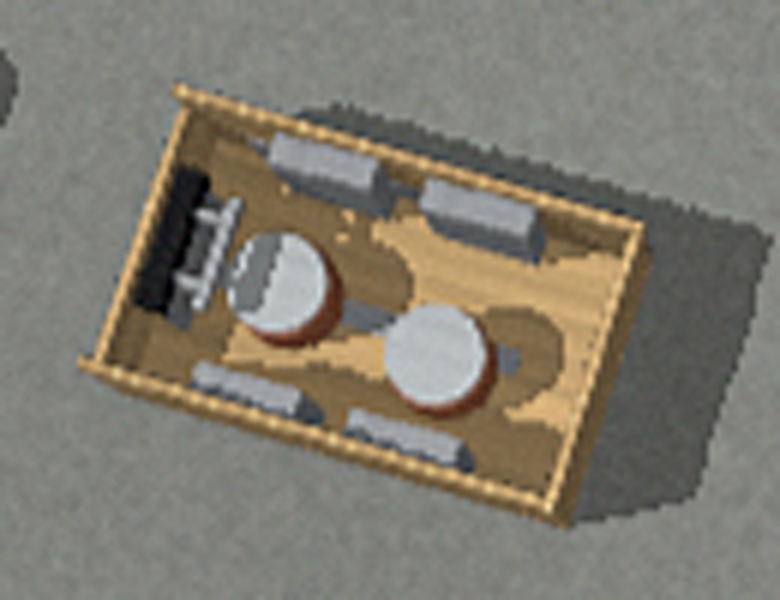

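View pics/tote0.png

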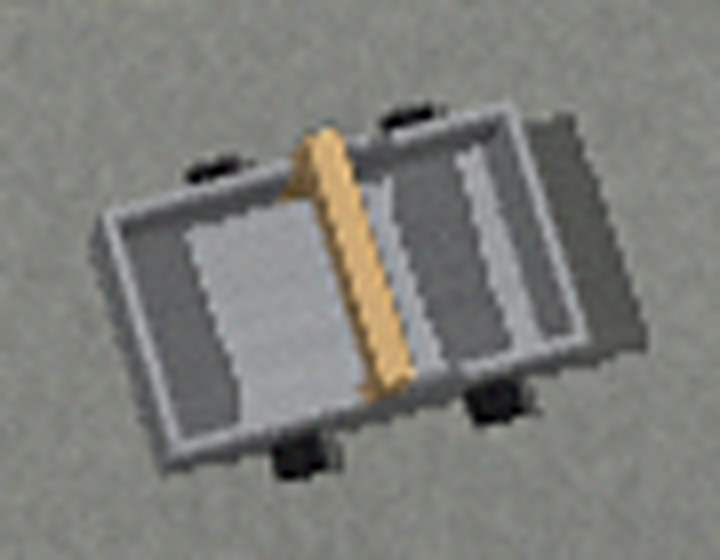

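View pics/sidez0.png

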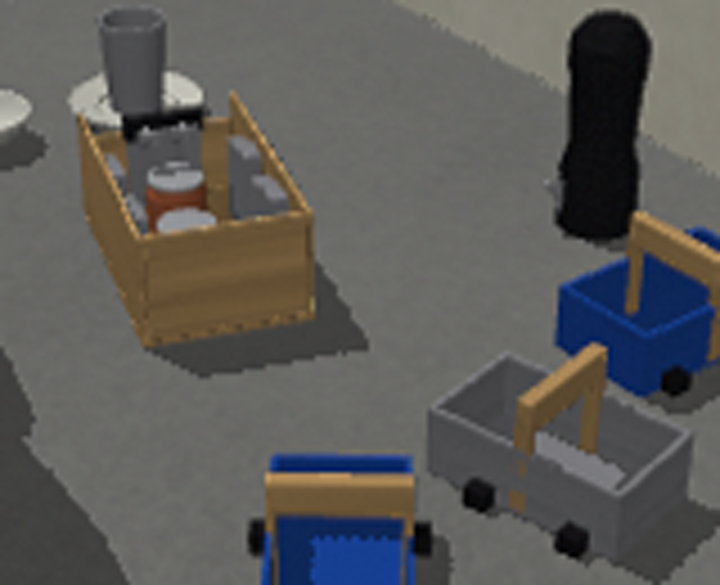

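```bash
cat > h.py <<'E'
import numpy as np, cv2
from scipy.optimize import least_squares
from scipy.spatial.transform import Rotation as R
from station import *
np.set_printoptions(precision=4,suppress=True)
def proj(n,P):
    c=camera_info(n); K=np.array(c["intrinsics"]); T=np.linalg.inv(c["T"])
    p=np.atleast_2d(P)@T[:3,:3].T+T[:3,3]; q=p*[1,-1,-1]; q=q@K.T
    return q[:,:2]/q[:,2:]
def crop2px(uv,s,off): return (np.array(uv,float)+.5)/s-.5+np.array(off)
def place(p,L):
    c,s=np.cos(p[2]),np.sin(p[2]); L=np.array(L,float)/1000; z=p[3] if len(p)>3 else 0
    return np.c_[p[0]+c*L[:,0]-s*L[:,1],p[1]+s*L[:,0]+c*L[:,1],L[:,2]+z]
def fit(obs,x0):
    # obs list of (cam, L(mm), px)
    f=lambda p:np.concatenate([(proj(n,place(p,L))-px).ravel() for n,L,px in obs])
    r=least_squares(f,x0,loss="soft_l1"); return r.x,f(r.x).reshape(-1,2)
E
cat > fit0.py <<'E'
from h import *
ct=[(103,-65,90),(103,65,90),(-111,-65,90),(-111,65,90)]; ctp=crop2px([(175,88),(80,362),(645,222),(553,513)],6,(195,150))
cs=[(-111,-65,90),(-111,65,90),(-111,65,0),(-111,-65,0),(103,65,90),(103,-65,90)]; csp=crop2px([(312,212),(140,237),(148,342),(313,313),(80,117),(232,93)],4.5,(250,140))
tt=[(72,43,50),(72,-43,50),(-72,43,50),(-72,-43,50),(0,43,86),(0,-43,86)]; ttp=crop2px([(512,103),(588,342),(103,218),(172,458),(322,132),(397,388)],8,(355,150))
ts=[(-72,-43,50),(-72,43,50),(72,-43,50),(72,43,50),(0,-43,86),(0,43,86),(-25,-56,7),(45,-56,7)]; tsp=crop2px([(430,407),(508,355),(618,495),(690,433),(526,401),(598,347),(478,495),(570,541)],4.5,(250,140))
for nm,t,tp,s,sp,x0 in (("crate",ct,ctp,cs,csp,[.5,.1,1.3]),("tote",tt,ttp,ts,tsp,[.55,-.15,-1.3])):
    for lab,o in (("both",[("top",t,tp),("side",s,sp)]),("top",[("top",t,tp)]),("side",[("side",s,sp)])):
        p,r=fit(o,x0); print(nm,lab,p,np.degrees(p[2])); 
        if lab=="both": print(r.round(1).tolist())
E
python3 fit0.py
```

```text
crate both [0.5071 0.1728 1.2898] 73.89747016182145
[[-0.4, -0.9], [-0.9, 0.9], [-0.0, 0.1], [0.2, -0.1], [1.1, 0.1], [-0.3, 0.6], [-0.7, 1.4], [0.8, 1.4], [-0.5, -1.0], [0.9, -0.4]]
crate top [0.5073 0.1721 1.2863] 73.7002738054059
crate side [0.5081 0.1767 1.2983] 74.38426603937285
tote both [ 0.5556 -0.2033 -1.2902] -73.9239962901506
[[-0.1, -0.3], [0.1, 0.3], [-0.6, -0.6], [-0.1, 0.1], [-0.1, -0.1], [0.2, -0.6], [-0.4, 0.2], [-0.5, -0.7], [0.7, 0.5], [1.1, -0.0], [-0.3, 0.4], [0.8, -0.6], [-1.1, 1.2], [-0.9, 1.1]]
tote top [ 0.555  -0.2036 -1.2892] -73.8629697152879
tote side [ 0.557  -0.2022 -1.2922] -74.03869538866641
```

```bash
cat > ov.py <<'E'
from h import *
im=cv2.imread("pics/top0.png"); 
def draw(img,cam,p,L,s,off,col=(0,255,0),closed=True):
    q=(proj(cam,place(p,L))-np.array(off)+.5)*s-.5
    cv2.polylines(img,[np.round(q).astype(int)],closed,col,1,cv2.LINE_AA)
def box(x0,x1,y0,y1,z): return [(x0,y0,z),(x1,y0,z),(x1,y1,z),(x0,y1,z)]
if __name__=="__main__":
    C=[.5071,.1725,1.288]; T=[.5553,-.2033,-1.2897]
    for cam,off,s,nm in (("top",(195,150),6,"a"),("side",(260,145),9,"b")):
        im=cv2.imread(f"pics/{cam}0.png"); x,y=off
        a=cv2.resize(im[y:y+(100 if cam=="top" else 75),x:x+(130 if cam=="top" else 70)],None,fx=s,fy=s,interpolation=cv2.INTER_CUBIC)
        draw(a,cam,C,box(-111,103,-65,65,90),s,off); draw(a,cam,C,box(-106,98,-60,60,90),s,off,(0,255,255))
        draw(a,cam,C,[(103,-65,68),(103,65,68)],s,off,(255,0,255),False)
        sh=0
        for sg in (1,-1):
            draw(a,cam,C,box(-60+sh,-33+sh,46*sg,60*sg,78),s,off,(0,0,255))
            draw(a,cam,C,box(12+sh,37+sh,46*sg,60*sg,78),s,off,(0,0,255))
            draw(a,cam,C,box(-33+sh,-10+sh,46*sg,60*sg,72),s,off,(255,0,0))
            draw(a,cam,C,box(37+sh,60+sh,46*sg,60*sg,72),s,off,(255,0,0))
        draw(a,cam,C,[(62+sh,-25,84),(62+sh,25,84)],s,off,(0,0,255),False)
        cv2.imwrite(f"pics/ov_{nm}.png",a)
E
python3 ov.py
```

```text
(no output)
```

View pics/ov_a.png

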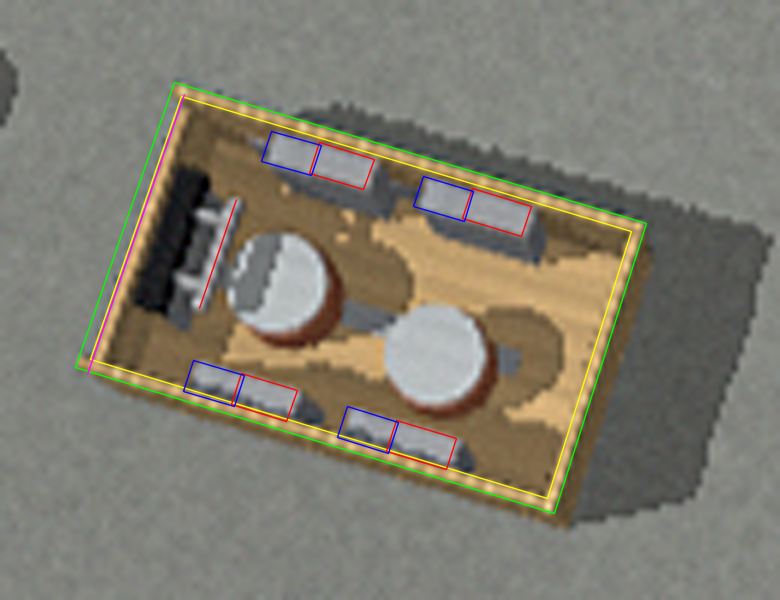

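View pics/ov_b.png

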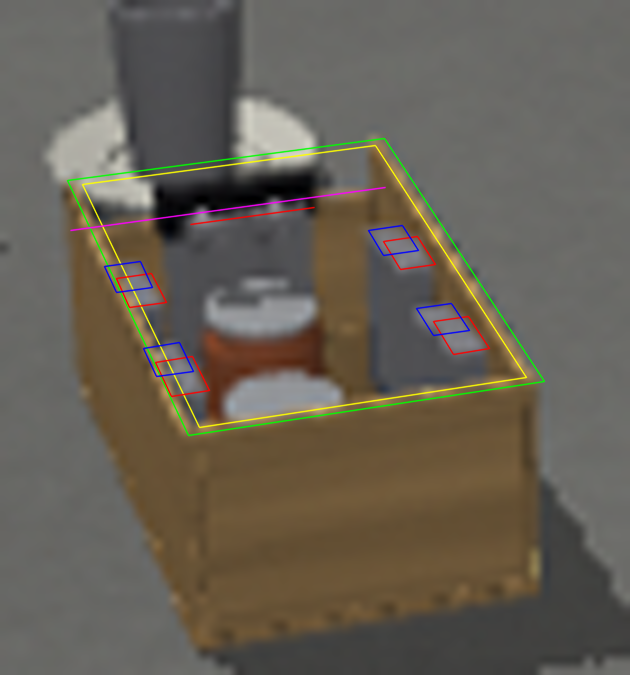

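```bash
cat >> h.py <<'E'
def down(yaw):
    q=(R.from_euler("z",yaw)*R.from_euler("x",np.pi)).as_quat(); return np.array([q[3],q[0],q[1],q[2]])
def tcpyaw():
    q=get_ee_rot(); m=R.from_quat([q[1],q[2],q[3],q[0]]).as_matrix(); return np.arctan2(m[1,0],m[0,0])
def st(s=""):
    print(s,"t",round(get_time(),2),"tcp",np.array(get_tcp_pos()),"F",np.array(get_ft_force()),"M",np.array(get_ft_torque()),"w",round(get_grip_width(),3))
C=np.array([.5072,.1725,1.288]); T=np.array([.5553,-.2033,-1.2897])
E
python3 - <<'E'
from h import *
for fl in (0,np.pi):
    for p in (T,C):
        for z in (.055,.13,.3): print(fl,z,inverse_kinematics([p[0],p[1],z],down(p[2]+fl)))
E
```

```text
0 0.055 [-0.3711  0.6072  1.7939 -0.      0.7405  0.9186]
0 0.13 [-0.3711  0.4936  1.7678 -0.      0.8802  0.9186]
0 0.3 [-0.3711  0.2949  1.6316 -0.      1.215   0.9186]
0 0.055 [ 0.3056  0.5502  1.9195 -0.      0.6719 -0.9824]
0 0.13 [ 0.3056  0.4245  1.8919 -0.      0.8253 -0.9824]
0 0.3 [ 0.3056  0.2062  1.7496 -0.      1.1858 -0.9824]
3.141592653589793 0.055 [-0.3711  0.6072  1.7939  0.      0.7405 -2.223 ]
3.141592653589793 0.13 [-0.3711  0.4936  1.7678  0.      0.8802 -2.223 ]
3.141592653589793 0.3 [-0.3711  0.2949  1.6316  0.      1.215  -2.223 ]
3.141592653589793 0.055 [ 0.3056  0.5502  1.9195 -0.      0.6719  2.1592]
3.141592653589793 0.13 [0.3056 0.4245 1.8919 0.     0.8253 2.1592]
3.141592653589793 0.3 [0.3056 0.2062 1.7496 0.     1.1858 2.1592]
```

Run:
```python
from h import *
q=down(T[2])
move_pose([T[0],T[1],.17],q); st("above")
r=movel([T[0],T[1],.056],v=0.1,until_force=8); st(f"down {r}")
im=read_camera("side"); cv2.imwrite("pics/s1.png",cv2.resize(im[140:290,280:440],None,fx=4,fy=4,interpolation=cv2.INTER_CUBIC)[:,:,::-1])
```

```text
above t 3.15 tcp [ 0.5556 -0.2026  0.17  ] F [-0.5214  0.3206 -1.0495] M [-0.0017  0.1702  0.0336] w 1.001
down False t 4.44 tcp [ 0.5558 -0.2035  0.0567] F [0.1677 0.5851 0.8024] M [-0.0186  0.1321  0.0388] w 0.999
```

View pics/s1.png

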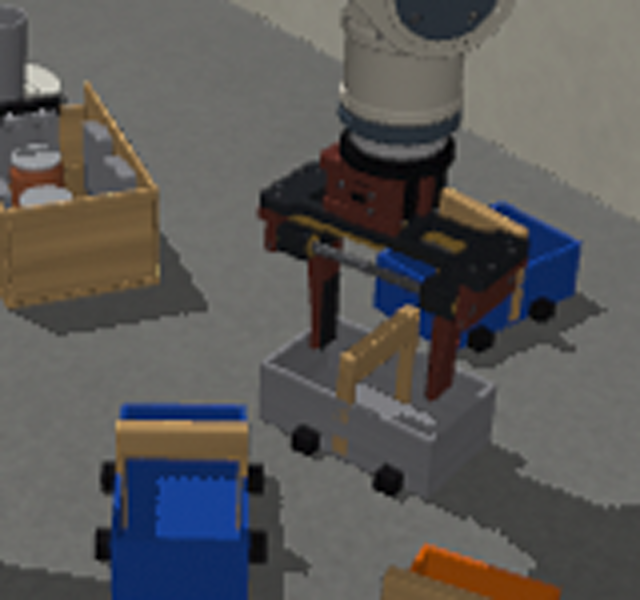

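The fingers straddle the handle inside the box, one at about (325,300) and the other at (440,350). Closing and lifting.

Run:
```python
from h import *
command_gripper(0.0); st("closed")
wait(0.2)
p=np.array(get_tcp_pos())
movel([p[0],p[1],.26],v=0.12); st("lift")
im=read_camera("side"); cv2.imwrite("pics/s2.png",im[:,:,::-1])
im=read_camera("top"); cv2.imwrite("pics/t2.png",im[:,:,::-1])
```

```text
closed t 5.64 tcp [ 0.5551 -0.203   0.056 ] F [-0.2807  3.5697  1.3478] M [0.3379 0.2558 0.    ] w 0.137
lift t 7.69 tcp [ 0.5547 -0.2028  0.2592] F [ 0.2964  0.0655 -5.8364] M [-0.0468  0.1925  0.0273] w 0.135
```

View pics/s2.png

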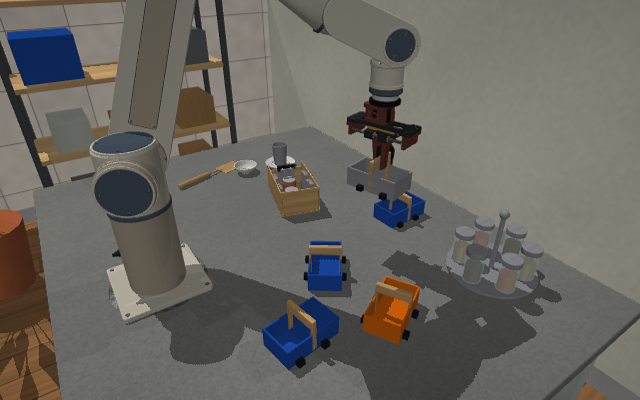

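View pics/t2.png

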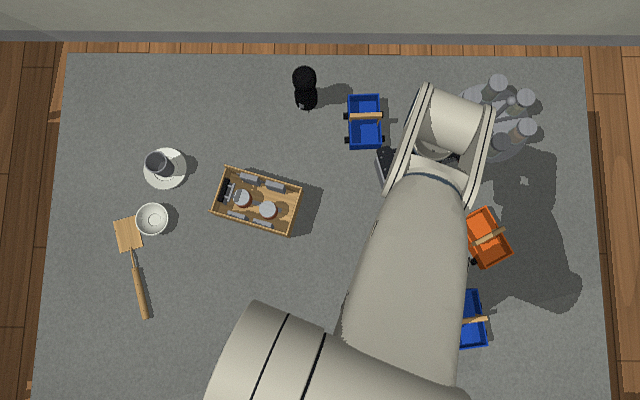

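Run:
```python
from h import *
from ov import draw,box
im=cv2.imread("pics/t2.png"); off=(203,158); s=8
a=cv2.resize(im[158:230,203:303],None,fx=s,fy=s,interpolation=cv2.INTER_NEAREST)
cv2.imwrite("pics/c2.png",a)
```

```text
(no output)
```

View pics/c2.png

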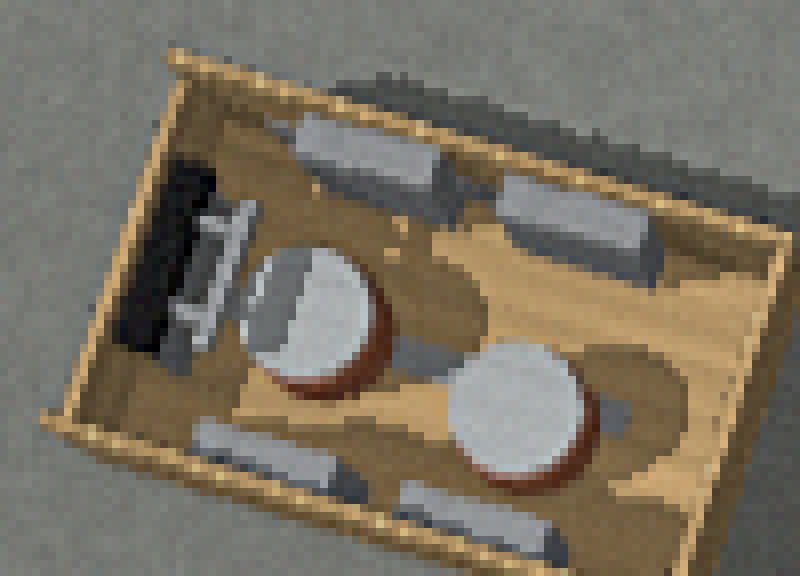

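```bash
cat >> h.py <<'E'
def unproj(n,px,z):
    c=camera_info(n); K=np.array(c["intrinsics"]); M=np.array(c["T"]); px=np.atleast_2d(px)
    d=np.c_[(px[:,0]-K[0,2])/K[0,0],-(px[:,1]-K[1,2])/K[1,1],-np.ones(len(px))]@M[:3,:3].T; o=M[:3,3]
    return o+d*((z-o[2])/d[:,2])[:,None]
def loc(p,P):
    c,s=np.cos(p[2]),np.sin(p[2]); d=P[:,:2]-p[:2]; return np.c_[c*d[:,0]+s*d[:,1],-s*d[:,0]+c*d[:,1]]*1000
E
python3 - <<'E'
from h import *
def g(lab,uv,z): print(lab,loc(C,unproj("top",crop2px(uv,8,(203,158)),z)).round(1).tolist())
g("upper ledge inner -46",[(293,155),(440,192),(497,212),(648,250)],.078)
g("upper ledge outer -60",[(305,112),(445,150),(505,176),(655,215)],.078)
g("lower ledge inner 46",[(202,418),(340,462),(405,482),(550,522)],.078)
g("upper wall outer -65",[(168,50),(795,232)],.09)
g("upper wall inner -60",[(185,73),(780,243)],.09)
g("lower wall outer 65",[(42,412),(44,428)],.09)
g("lower wall inner 60",[(75,418),(400,512),(510,545)],.09)
g("rear inner -106",[(775,260),(690,545)],.09)
g("bar face 62",[(260,205),(210,348)],.084)
E
```

```text
upper ledge inner -46 [[55.3, -44.3], [5.6, -46.4], [-14.3, -45.5], [-65.1, -47.8]]
upper ledge outer -60 [[56.2, -59.0], [8.4, -60.2], [-13.0, -57.6], [-63.8, -59.5]]
lower ledge inner 46 [[55.9, 46.5], [8.8, 47.1], [-13.3, 47.2], [-61.9, 46.0]]
upper wall outer -65 [[102.5, -63.7], [-110.2, -65.2]]
upper wall inner -60 [[94.7, -58.0], [-106.7, -60.4]]
lower wall outer 65 [[102.7, 60.4], [100.4, 65.1]]
lower wall inner 60 [[91.9, 59.2], [-16.9, 57.8], [-53.7, 57.7]]
rear inner -106 [[-106.8, -54.6], [-108.4, 41.1]]
bar face 62 [[58.9, -24.5], [59.3, 24.6]]
```

The back-projected crate features agree with the drawing to about 1 mm. Ledge ends sit about 4 mm towards −x and the bar about 3 mm, so the insert looks shifted by roughly −4 mm. Next I'll carry the tote over the crate, turned, and check it.

```bash
cat >> h.py <<'E'
C=np.array([.5070,.1722,1.290])
def cpos(x,y=0,yaw=None):  # crate mm -> world xy
    return place(C,[(x,y,0)])[0][:2]
def crel():
    return loc(C,np.array([get_tcp_pos()]))[0]
E
python3 - <<'E'
from h import *
xy=cpos(-26)
move_pose([*xy,.24],down(C[2])); st("over")
movel([*xy,.175],v=.08); wait(.3); st("low"); print(crel(),tcpyaw())
im=read_camera("side"); cv2.imwrite("pics/s3.png",im[:,:,::-1])
im=read_camera("top"); cv2.imwrite("pics/t3.png",im[:,:,::-1])
E
python3 - <<'E'
import cv2
a=cv2.imread("pics/s3.png")[90:230,230:360]; cv2.imwrite("pics/s3z.png",cv2.resize(a,None,fx=5,fy=5,interpolation=cv2.INTER_CUBIC)[:600])
E
```

```text
over t 9.49 tcp [0.5001 0.1469 0.2401] F [ 0.2609 -0.1785 -5.4278] M [-0.0425 -0.0213 -0.0393] w 0.131
low t 10.76 tcp [0.5    0.1473 0.1753] F [ 0.205  -0.9846 -5.4568] M [-0.0141  0.0052  0.0072] w 0.137
[-25.8821  -0.1636] 1.2900430474352518
```

View pics/s3z.png

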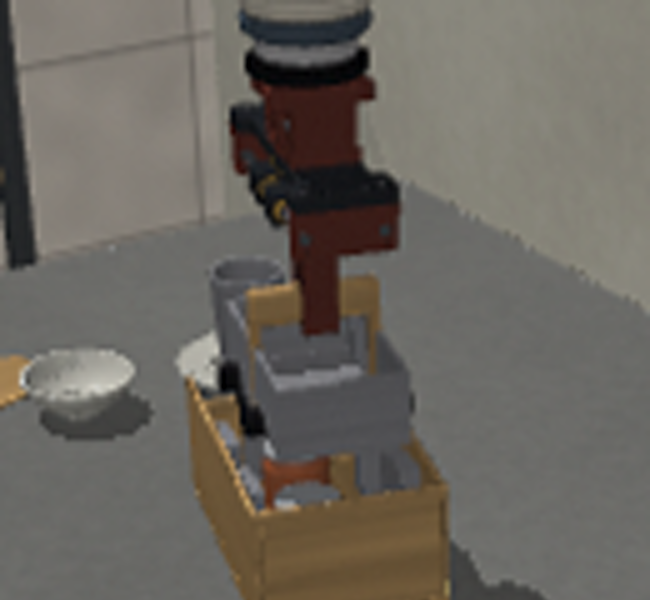

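View pics/t3.png

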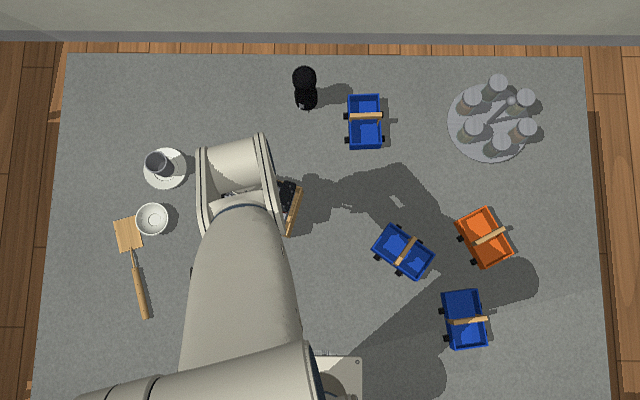

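Run:
```python
import cv2
a=cv2.imread("pics/s3.png")[138:208,262:330]; cv2.imwrite("pics/s3y.png",cv2.resize(a,None,fx=8,fy=8,interpolation=cv2.INTER_NEAREST))
```

```text
(no output)
```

View pics/s3y.png

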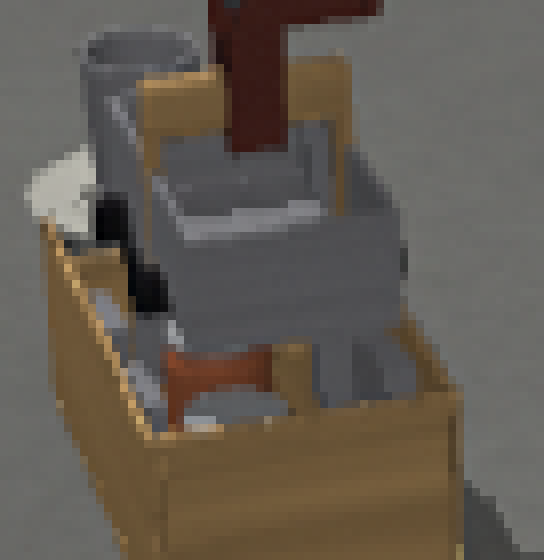

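Run:
```python
from h import *
g=lambda uv:crop2px(uv,8,(262,138))
L=[(-72,43,0),(-72,-43,0),(-72,-43,50),(-72,43,50),(-6,43,86),(-6,-43,86)]; px=g([(180,350),(408,328),(398,208),(180,240),(138,83),(352,57)])
z=.1193
P=lambda p:place([p[0],p[1],p[2],z],L)
f=lambda p:(proj("side",P(p))-px).ravel()
r=least_squares(f,[.5,.147,1.29]); print("tote side",r.x, loc(C,np.array([[*r.x[:2],0]])),f(r.x).reshape(-1,2).round(1).tolist())
t=np.array(get_tcp_pos()); print("pred resid",f([t[0],t[1],1.29]).reshape(-1,2).round(1).tolist())
Lc=[(-111,65,90),(-111,-65,90),(-111,65,0),(-111,-65,0)]
pc=np.r_[g([(148,438),(460,392)]),crop2px([(148,342),(313,313)],4.5,(250,140))]
print("crate pred resid",(proj("side",place(C,Lc))-pc).round(1).tolist())
# 1mm in crate y in px
print(proj("side",place(C,[(-98,0,120),(-98,10,120)])))
```

```text
tote side [0.4991 0.1494 1.2663] [[-24.0706   1.2531]] [[0.8, 0.3], [-1.3, -0.6], [-0.2, 0.3], [0.1, -0.3], [0.5, 0.2], [0.0, 0.4]]
pred resid [[2.0, 0.5], [-0.3, -0.6], [0.8, 0.2], [1.3, -0.1], [1.1, 0.5], [0.6, 0.5]]
crate pred resid [[0.5, 0.7], [1.0, 0.4], [-0.7, 1.5], [0.9, 1.5]]
[[299.2407 179.7228]
 [296.179  180.1719]]
```

Run:
```python
from h import *
xy=cpos(-26,-0.3)
r=movel([*xy,.141],v=.04,until_force=4); st(f"pre {r}")
if not r:
    wait(.2)
    r=movel([*xy,.129],v=.008,until_force=4); st(f"contact {r}"); print(crel())
    wait(.4); st("hold")
im=read_camera("side"); a=im[125:205,255:345]; cv2.imwrite("pics/s4.png",cv2.resize(a,None,fx=7,fy=7,interpolation=cv2.INTER_CUBIC)[:,:,::-1])
```

```text
pre False t 11.86 tcp [0.5003 0.1472 0.1412] F [ 0.7083  0.1722 -6.3308] M [ 0.0255 -0.0246  0.0022] w 0.133
contact True t 12.97 tcp [0.5    0.1471 0.1339] F [-1.2494  0.8831  6.9017] M [-0.0138  0.0462 -0.0082] w 0.136
[-26.008   -0.2533]
hold t 13.38 tcp [0.5    0.1471 0.1339] F [-0.1048  0.0939  7.1922] M [ 0.0117  0.0671 -0.046 ] w 0.137
```

View pics/s4.png

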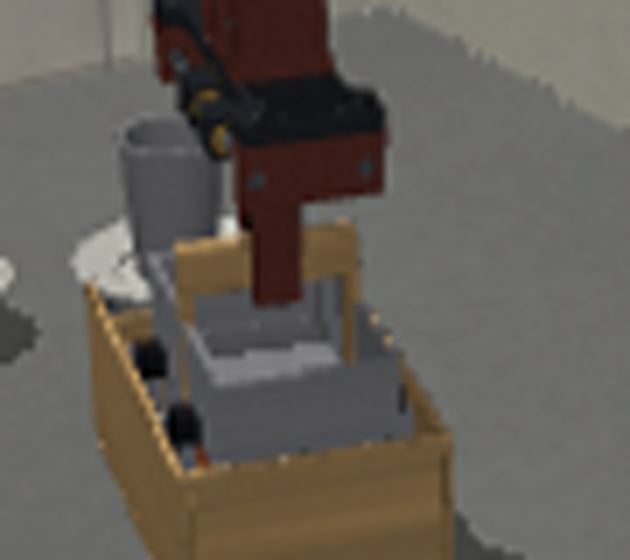

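Contact came at TCP z = 0.1339, as predicted for the high parts (0.134). The wrist reads 7 N of push, so I'll ease off towards the tote's own weight before sliding.

Run:
```python
from h import *
xy=cpos(-26,-0.3)
def F(n=6):
    v=[]
    for _ in range(n): v.append(get_ft_force()); wait(.01)
    return np.mean(v,0)
for z in (.1342,.1345,.1348):
    movel([*xy,z],v=.01); wait(.1); f=F(); print(z,np.array(get_tcp_pos()),f,round(get_time(),2))
    if f[2]<1: break
```

```text
0.1342 [0.5    0.1471 0.134 ] [-0.195  -0.1855 -2.5068] 13.93
```

```bash
cat > slide.py <<'E'
from h import *
import sys
cx=np.array([np.cos(C[2]),np.sin(C[2])]); cy=np.array([-cx[1],cx[0]])
def F(n=5):
    v=[]
    for _ in range(n): v.append(get_ft_force()); wait(.01)
    v=np.mean(v,0); return np.array([v[:2]@cx,v[:2]@cy,v[2]])
def slide(x,xend,z,step=1.,y=-0.3,tgt=-1.5,zmin=.1325):
    low=0
    while x<xend:
        x=min(x+step,xend)
        movel([*cpos(x,y),z],v=.012); wait(.04); f=F()
        print(f"x {x:.1f} z {z:.5f} F(cx,cy,z) {f.round(2)} m {crel().round(2)} {get_tcp_pos()[2]:.4f} t {get_time():.2f}")
        if f[0]<-9 or f[2]>9: print("STOP force"); break
        e=tgt-f[2]; 
        z-=np.clip(e/25000,-.0003,.0002) if abs(e)>1 else 0
        if z<zmin: print("STOP z low: drop?"); break
    return x,z
if __name__=="__main__":
    print(slide(float(sys.argv[1]),float(sys.argv[2]),float(sys.argv[3]),float(sys.argv[4])))
E
python3 slide.py -26 -17 .1342 1.5
```

```text
x -24.5 z 0.13420 F(cx,cy,z) [-1.63  0.32 -2.07] m [-24.65  -0.19] 0.1341 t 14.29
x -23.0 z 0.13420 F(cx,cy,z) [-0.18 -0.41 -4.69] m [-22.76  -0.34] 0.1341 t 14.65
x -21.5 z 0.13407 F(cx,cy,z) [-1.1   0.05 -3.58] m [-21.42  -0.35] 0.1341 t 15.01
x -20.0 z 0.13399 F(cx,cy,z) [-1.73  0.26 -2.21] m [-19.91  -0.34] 0.1340 t 15.37
x -18.5 z 0.13399 F(cx,cy,z) [-1.51  0.58 -1.45] m [-18.39  -0.35] 0.1340 t 15.72
x -17.0 z 0.13399 F(cx,cy,z) [-2.41  0.51 -0.97] m [-16.91  -0.32] 0.1340 t 16.08
(-17.0, np.float64(0.1339895097505065))
```

```bash
python3 slide.py -17 6 .13399 1
```

```text
x -16.0 z 0.13399 F(cx,cy,z) [-2.89  0.58 -0.06] m [-15.99  -0.31] 0.1340 t 16.42
x -15.0 z 0.13405 F(cx,cy,z) [-1.93  0.17 -1.03] m [-14.88  -0.32] 0.1340 t 16.75
x -14.0 z 0.13405 F(cx,cy,z) [-2.25  0.45 -1.32] m [-13.93  -0.3 ] 0.1340 t 17.08
x -13.0 z 0.13405 F(cx,cy,z) [-1.9   0.25 -1.59] m [-12.93  -0.3 ] 0.1340 t 17.42
x -12.0 z 0.13405 F(cx,cy,z) [-2.13  0.45 -2.13] m [-11.92  -0.3 ] 0.1340 t 17.75
x -11.0 z 0.13405 F(cx,cy,z) [-1.87  0.57 -1.76] m [-10.89  -0.32] 0.1340 t 18.08
x -10.0 z 0.13405 F(cx,cy,z) [-1.6   0.53 -1.99] m [-9.89 -0.34] 0.1340 t 18.42
x -9.0 z 0.13405 F(cx,cy,z) [-2.45  0.37 -2.22] m [-8.93 -0.3 ] 0.1340 t 18.75
x -8.0 z 0.13405 F(cx,cy,z) [-4.86  0.73  0.17] m [-8.28 -0.21] 0.1341 t 19.08
x -7.0 z 0.13411 F(cx,cy,z) [-5.02  0.19  0.01] m [-7.26 -0.2 ] 0.1340 t 19.42
x -6.0 z 0.13417 F(cx,cy,z) [-4.95 -0.18 -0.77] m [-6.24 -0.23] 0.1341 t 19.75
x -5.0 z 0.13417 F(cx,cy,z) [-4.87  0.04 -1.2 ] m [-5.23 -0.23] 0.1341 t 20.08
x -4.0 z 0.13417 F(cx,cy,z) [-5.28  0.18 -0.8 ] m [-4.2  -0.23] 0.1341 t 20.42
x -3.0 z 0.13417 F(cx,cy,z) [-4.81 -0.05 -1.1 ] m [-3.2  -0.27] 0.1341 t 20.75
x -2.0 z 0.13417 F(cx,cy,z) [-5.37  0.15 -0.97] m [-2.22 -0.27] 0.1340 t 21.08
x -1.0 z 0.13417 F(cx,cy,z) [-5.31 -0.5  -1.79] m [-1.13 -0.24] 0.1341 t 21.42
x 0.0 z 0.13417 F(cx,cy,z) [-4.44 -0.57 -3.21] m [ 0.   -0.27] 0.1341 t 21.75
x 1.0 z 0.13411 F(cx,cy,z) [-4.02 -1.13 -4.03] m [ 1.05 -0.3 ] 0.1340 t 22.08
x 2.0 z 0.13400 F(cx,cy,z) [-4.65 -1.15 -3.23] m [ 2.01 -0.29] 0.1340 t 22.42
x 3.0 z 0.13394 F(cx,cy,z) [-4.4  -1.24 -2.73] m [ 3.05 -0.33] 0.1340 t 22.75
x 4.0 z 0.13389 F(cx,cy,z) [-6.99 -1.36 -1.57] m [ 3.5  -0.26] 0.1339 t 23.08
x 5.0 z 0.13389 F(cx,cy,z) [-10.64  -1.52   1.23] m [ 3.75 -0.23] 0.1340 t 23.42
STOP force
(5.0, np.float64(0.13388673116655977))
```

Bar touch was felt at about −8.5 mm, and the hard stop at about +3.5. No drop yet, so I'll ease back off the hard stop and press gently inside the window.

```bash
cat > press.py <<'E'
from slide import *
def press(x,z,y=-.3,yaw=0,fmax=8,zend=.1275,dz=.0002):
    q=down(C[2]+yaw)
    movel([*cpos(x,y),z],q,v=.008); wait(.05); f=F(); print("start",f.round(2),crel().round(2),np.array(get_ft_torque()))
    while z>zend:
        z-=dz; movel([*cpos(x,y),z],v=.008); wait(.02); f=F(3)
        print(f"z {z:.4f} ({get_tcp_pos()[2]:.4f}) F {f.round(2)} M {np.array(get_ft_torque())} t {get_time():.2f}")
        if f[2]>fmax or abs(f[0])>9: print("stop"); break
    return z
if __name__=="__main__":
    st("now"); print(tcpyaw()); z=press(2.9,.1339)
    print(z,crel())
E
python3 press.py
```

```text
now t 23.42 tcp [0.5083 0.1757 0.134 ] F [ -0.8027 -11.2582   1.0022] M [-2.0472  0.1972 -0.1552] w 0.136
1.2904333835524593
start [-4.35 -0.82 -4.6 ] [ 2.92 -0.19] [-0.9791  0.0176 -0.11  ]
z 0.1337 (0.1337) F [-4.56 -0.45 -4.19] M [-0.9492  0.0783 -0.1185] t 24.22
z 0.1335 (0.1335) F [-4.19 -0.2  -3.5 ] M [-0.8255  0.1405 -0.0871] t 24.51
z 0.1333 (0.1333) F [-4.5  -0.51 -3.43] M [-0.844   0.2029 -0.0844] t 24.80
z 0.1331 (0.1331) F [-4.61 -0.09 -3.32] M [-0.8577  0.1919 -0.0593] t 25.09
z 0.1329 (0.1329) F [-4.97 -0.56 -3.84] M [-0.8439  0.2087 -0.1029] t 25.38
z 0.1327 (0.1327) F [-4.23 -0.16 -3.63] M [-0.8358  0.1975 -0.0323] t 25.68
z 0.1325 (0.1325) F [-4.32  0.19 -3.42] M [-0.9314  0.2036 -0.1446] t 25.97
z 0.1323 (0.1323) F [-4.59 -0.24 -3.73] M [-0.8035  0.1761 -0.0641] t 26.26
z 0.1321 (0.1321) F [-4.41 -0.29 -3.38] M [-0.9159  0.2102 -0.0714] t 26.55
z 0.1319 (0.1319) F [-4.72  0.33 -3.78] M [-0.8803  0.2128 -0.0776] t 26.84
z 0.1317 (0.1317) F [-4.13 -0.76 -3.46] M [-0.8748  0.1807 -0.0723] t 27.13
z 0.1315 (0.1315) F [-4.02 -0.06 -3.41] M [-0.8626  0.2006 -0.105 ] t 27.
[... 859 characters left out ...]
[-4.29 -0.36 -3.68] M [-0.8711  0.2247 -0.0849] t 30.93
z 0.1289 (0.1289) F [-4.61 -0.18 -3.27] M [-0.8592  0.1624 -0.0685] t 31.22
z 0.1287 (0.1287) F [-4.51 -0.5  -3.28] M [-0.8376  0.1242 -0.0857] t 31.51
z 0.1285 (0.1285) F [-4.67 -0.05 -3.2 ] M [-0.8659  0.1857 -0.1004] t 31.80
z 0.1283 (0.1283) F [-4.31 -0.07 -3.93] M [-0.8274  0.1591 -0.086 ] t 32.09
z 0.1281 (0.1281) F [-4.44  0.25 -4.13] M [-0.8354  0.2282 -0.1245] t 32.38
z 0.1279 (0.1280) F [-4.88  0.37 -1.98] M [-0.8356  0.2056 -0.0687] t 32.67
z 0.1277 (0.1280) F [-5.55  0.63 -0.08] M [-0.8417  0.3582 -0.044 ] t 32.97
z 0.1275 (0.1279) F [-5.29  1.32  2.11] M [-0.9881  0.4752 -0.0278] t 33.26
0.1274999999999998 [ 2.8635 -0.332 ]
```

The tote dropped 6 mm and seated at TCP z = 0.128. I'll relax the press and let the bar ease it back against the steps before checking.

Run:
```python
from slide import *
z=.1278
for x in (2.4,1.9,1.4):
    movel([*cpos(x,-.3),z],v=.008); wait(.1); f=F(); print(x,f.round(2),crel().round(2),np.array(get_tcp_pos())[2],get_ft_torque(),get_time())
    if f[0]>-1.5: break
im=read_camera("side"); a=im[125:205,255:345]; cv2.imwrite("pics/s5.png",cv2.resize(a,None,fx=7,fy=7,interpolation=cv2.INTER_CUBIC)[:,:,::-1])
```

```text
2.4 [-5.14  0.54 -0.11] [ 2.38 -0.33] 0.12794956111301753 [-0.9071  0.3207 -0.0569] 33.65
1.9 [-2.6   1.55  0.04] [ 2.15 -0.4 ] 0.127952955574231 [-0.3876  0.3356 -0.0257] 34.0417
1.4 [0.01 1.37 0.18] [ 1.73 -0.44] 0.127923481551489 [-0.0103  0.1984 -0.0215] 34.4333
```

View pics/s5.png

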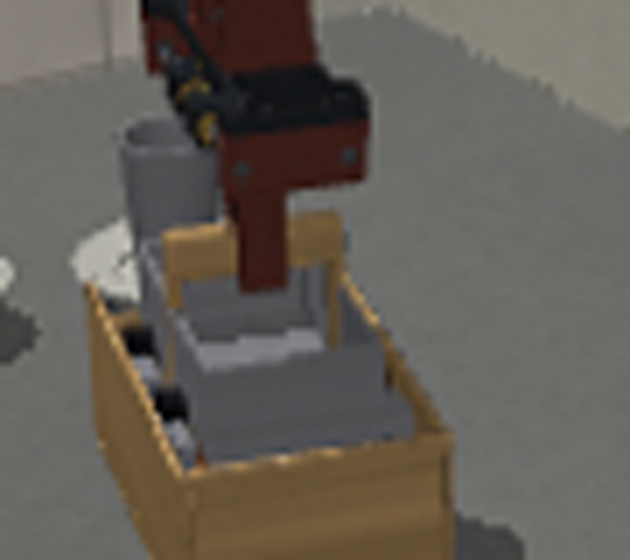

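The tote sits level and central, with its feet low between the walls at (140,345) and (175,405), and the horizontal force is now zero. Releasing.

Run:
```python
from slide import *
command_gripper(1.0); wait(.3); st("open")
x,y,z=get_tcp_pos()
r=movel([x,y,.24],v=.1,until_force=6); st(f"up {r}")
move_pose([.35,-.25,.35],down(0)); wait(.3); st()
for c in ("side","top"):
    cv2.imwrite(f"pics/{c}6.png",read_camera(c)[:,:,::-1])
a=cv2.imread("pics/side6.png")[125:205,255:345]; b=cv2.imread("pics/top6.png")[150:240,195:310]
cv2.imwrite("pics/s6.png",cv2.resize(a,None,fx=7,fy=7,interpolation=cv2.INTER_CUBIC))
cv2.imwrite("pics/t6.png",cv2.resize(b,None,fx=6,fy=6,interpolation=cv2.INTER_CUBIC))
```

```text
open t 36.02 tcp [0.5077 0.1735 0.1278] F [ 0.3704 -0.4208  0.2143] M [0.0357 0.0057 0.    ] w 1.002
up False t 37.29 tcp [0.5072 0.1733 0.2393] F [ 0.0296 -1.0212 -0.0875] M [-0.0005 -0.0127 -0.0031] w 0.998
 t 39.29 tcp [ 0.3503 -0.2497  0.3498] F [ 0.0262 -0.2651  0.3808] M [-0.0509  0.0675 -0.0217] w 1.005
```

View pics/s6.png

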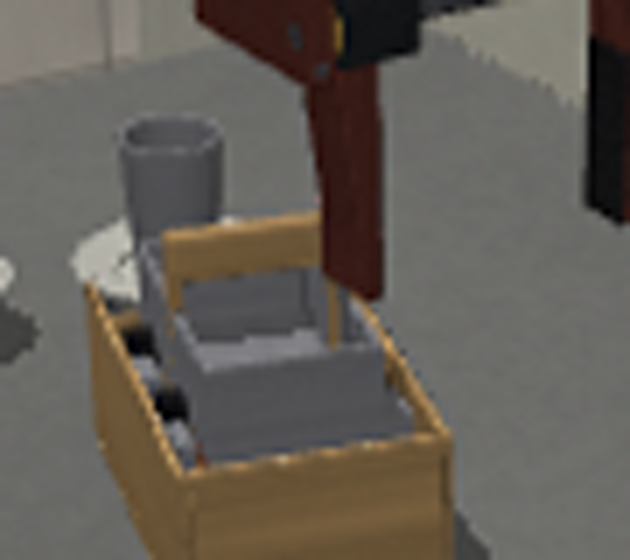

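View pics/t6.png

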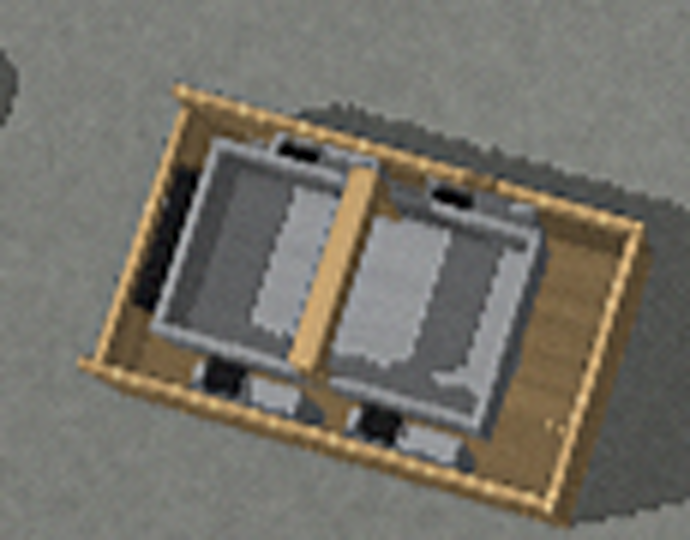

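View pics/top6.png

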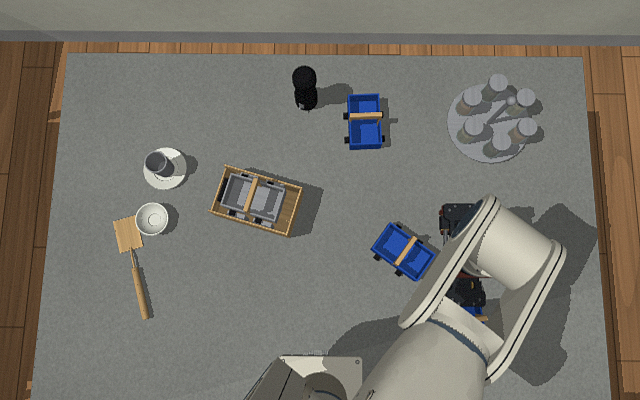

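All four feet sit bar-side of the bright high parts in the top view, and the other objects are where they were. One numeric check of height and position, then I'll hand in.

Run:
```python
from h import *
px=crop2px([(216,137),(545,230),(480,433),(150,330)],6,(195,150)); L=[(72,-43,0),(-72,-43,0),(-72,43,0),(72,43,0)]
for h in (.122,.128):
    f=lambda p:(proj("top",place([p[0],p[1],p[2],h],L))-px).ravel()
    r=least_squares(f,[.507,.173,1.29]); print(h,loc(C,np.array([[*r.x[:2],0]])),r.x[2]-C[2],np.abs(r.fun).max(),r.cost)
wait(.5); job_done(); print(get_time())
```

```text
0.122 [[-2.3545  0.3133]] 0.00034516496233027993 0.5786082122669427 0.39250386534880183
0.128 [[-3.5095  1.0414]] 0.00027586259485334885 0.5342578870764783 0.30618238326307057
the job is handed in; nothing more can be done
the job is handed in; nothing more can be done
```

The steel tote is stacked in the crate pockets and released, and the job is handed in. `job_done()` gives no verdict. The clock read 39.3 s at my last reading, against the 72 s limit.

**What I did**
- **Placing:** I gripped the tote by its handle, lifted it, turned it about 148° and set it on the high parts at crate x ≈ −26 mm. Contact came at the expected height (TCP z = 0.1339 m).
- **Sliding:** I slid it in 1 to 1.5 mm steps. It touched the bar at about −8.5 mm and met the hard stop at about +3.5 mm.
- **Seating:** I backed off slightly and lowered it. It went down 6 mm to TCP z = 0.128 m and seated. I eased the bar force to zero at x ≈ +1.7 mm before opening the gripper.
- **Forces:** The highest readings were about 13 N of contact on first setting down and 11 N at the hard stop, against the 25 N limit.

**Last checks**
- **Pockets:** In the pictures all four feet are in the pockets, and the tote looks level and the stacking way round. A fit to the picture gives yaw within 0.001 rad and y within about 1 mm.
- **Other objects:** The mill, tea glass, saucer and dish look unmoved. The tins are hidden under the tote. It was never below the pocket height above them, and I felt no unexpected contact.

**What disagreed**
- **Position along the crate:** The camera fit puts the tote at x ≈ −2.4 mm, the arm at +1.7 mm. Both are inside the −12.5 to +13.5 mm limits.
- **Insert offset:** From the pictures I estimated −4 mm, but by feel it was about +1.5 mm. I went by feel.
- **Height:** The top-view fit cannot tell seated from 6 mm high. The evidence that the tote is fully down is the felt 6 mm drop and the side pictures.

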